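# Line up the stall's bottles by height

## Task

Dress the display board: stand the four loose amber bottles in a row in order of height, one upright in the middle of each coloured disc, the tallest next to the yellow price card and each one shorter going away from it. Set them down without dropping them or knocking any over, and leave the pot with the ladle where it is.

Things in the scene. Friction and masses are not known exactly. Their poses are not given: they have to be found in the camera images.
- bottle_165: the tallest of four amber glass bottles with yellow screw caps, standing upright and loose: 165 mm tall, round body 68 mm across, tapering to a 26 mm neck and a cap 33 mm across that takes up the top 26 mm (grip it there from above); about 360 g. Origin: centre of its underside, z up.
- bottle_140: the second tallest of four amber glass bottles with yellow screw caps, standing upright and loose: 140 mm tall, round body 62 mm across, tapering to a 26 mm neck and a cap 33 mm across that takes up the top 26 mm (grip it there from above); about 270 g. Origin: centre of its underside, z up.
- bottle_115: the second shortest of four amber glass bottles with yellow screw caps, standing upright and loose: 115 mm tall, round body 56 mm across, tapering to a 26 mm neck and a cap 33 mm across that takes up the top 26 mm (grip it there from above); about 190 g. Origin: centre of its underside, z up.
- bottle_90: the shortest of four amber glass bottles with yellow screw caps, standing upright and loose: 90 mm tall, round body 50 mm across, tapering to a 26 mm neck and a cap 33 mm across that takes up the top 26 mm (grip it there from above); about 130 g. Origin: centre of its underside, z up.
- disc_red: the red one of four fixed round discs, 76 mm across and 4 mm thick, that lie in one straight row, 90 mm centre to centre, on a fixed brown wooden board 20 mm high, 90 mm deep and 470 mm long. The colours come in any order and mean nothing; only the disc's place in the row counts. Origin: centre of its underside (on the board, 20 mm above the table), so bottles stand 4 mm above it.
- disc_blue: the blue one of four fixed round discs, 76 mm across and 4 mm thick, that lie in one straight row, 90 mm centre to centre, on a fixed brown wooden board 20 mm high, 90 mm deep and 470 mm long. The colours come in any order and mean nothing; only the disc's place in the row counts. Origin: centre of its underside (on the board, 20 mm above the table), so bottles stand 4 mm above it.
- disc_green: the green one of four fixed round discs, 76 mm across and 4 mm thick, that lie in one straight row, 90 mm centre to centre, on a fixed brown wooden board 20 mm high, 90 mm deep and 470 mm long. The colours come in any order and mean nothing; only the disc's place in the row counts. Origin: centre of its underside (on the board, 20 mm above the table), so bottles stand 4 mm above it.
- disc_white: the white one of four fixed round discs, 76 mm across and 4 mm thick, that lie in one straight row, 90 mm centre to centre, on a fixed brown wooden board 20 mm high, 90 mm deep and 470 mm long. The colours come in any order and mean nothing; only the disc's place in the row counts. Origin: centre of its underside (on the board, 20 mm above the table), so bottles stand 4 mm above it.
- price_card: small fixed holder with a slanted blank yellow price card, about 64 mm wide and 55 mm high, on the board just beyond one end of the row of discs, in line with them, 75 mm from the centre of the nearest disc; it may be at either end. A plain dark steel end stop about 50 mm high stands likewise at the other end. Origin: centre of its underside, on the board.
- pot: grey open pot 80 mm across and 80 mm high with a little ladle in it that reaches 118 mm up, standing loose among the bottles; to be left where it is. Low loose clutter under 25 mm high (pen, tags, opener, tape) lies between the bottles and the pot. Origin: centre of its underside.
Not all that is in view belongs to the job. What is shaped like the bottle_165 but blue or turquoise is not meant.

How it is judged (in metres and radians):
At the end, for the whole second after the job is handed in: Counting from the yellow price card, the 165, 140, 115 and 90 mm bottles stand on the first, second, third and fourth disc: each centre within 15 mm of its disc's centre, standing on the disc, upright within 0.1 rad, at rest and released; the pot is within 30 mm of its start (((horizontal distance between bottle_165 and disc_red below 0.015 m and horizontal distance between price_card and disc_red between 0.03 and 0.12 m) or (horizontal distance between bottle_165 and disc_blue below 0.015 m and horizontal distance between price_card and disc_blue between 0.03 and 0.12 m) or (horizontal distance between bottle_165 and disc_green below 0.015 m and horizontal distance between price_card and disc_green between 0.03 and 0.12 m) or (horizontal distance between bottle_165 and disc_white below 0.015 m and horizontal distance between price_card and disc_white between 0.03 and 0.12 m)) and height (world z) of bottle_165 between 0.018 and 0.032 m and angle between each of bottle_165, bottle_140, bottle_115, bottle_90's own z axis and vertical below 0.1 rad and linear speed of each of bottle_165, bottle_140, bottle_115, bottle_90 below 0.02 m/s and contact force between the fingers and bottle_165 below 0.05 N and ((horizontal distance between bottle_140 and disc_red below 0.015 m and horizontal distance between price_card and disc_red between 0.12 and 0.21 m) or (horizontal distance between bottle_140 and disc_blue below 0.015 m and horizontal distance between price_card and disc_blue between 0.12 and 0.21 m) or (horizontal distance between bottle_140 and disc_green below 0.015 m and horizontal distance between price_card and disc_green between 0.12 and 0.21 m) or (horizontal distance between bottle_140 and disc_white below 0.015 m and horizontal distance between price_card and disc_white between 0.12 and 0.21 m)) and height (world z) of bottle_140 between 0.018 and 0.032 m and contact force between the fingers and bottle_140 below 0.05 N and ((horizontal distance between bottle_115 and disc_red below 0.015 m and horizontal distance between price_card and disc_red between 0.21 and 0.3 m) or (horizontal distance between bottle_115 and disc_blue below 0.015 m and horizontal distance between price_card and disc_blue between 0.21 and 0.3 m) or (horizontal distance between bottle_115 and disc_green below 0.015 m and horizontal distance between price_card and disc_green between 0.21 and 0.3 m) or (horizontal distance between bottle_115 and disc_white below 0.015 m and horizontal distance between price_card and disc_white between 0.21 and 0.3 m)) and height (world z) of bottle_115 between 0.018 and 0.032 m and contact force between the fingers and bottle_115 below 0.05 N and ((horizontal distance between bottle_90 and disc_red below 0.015 m and horizontal distance between price_card and disc_red between 0.3 and 0.39 m) or (horizontal distance between bottle_90 and disc_blue below 0.015 m and horizontal distance between price_card and disc_blue between 0.3 and 0.39 m) or (horizontal distance between bottle_90 and disc_green below 0.015 m and horizontal distance between price_card and disc_green between 0.3 and 0.39 m) or (horizontal distance between bottle_90 and disc_white below 0.015 m and horizontal distance between price_card and disc_white between 0.3 and 0.39 m)) and height (world z) of bottle_90 between 0.018 and 0.032 m and contact force between the fingers and bottle_90 below 0.05 N and distance of pot from where it was at the start of the episode below 0.03 m); the robot touches nothing.
It fails at once if a bottle is knocked over (angle between any of bottle_165, bottle_140, bottle_115, bottle_90's own z axis and vertical above 0.8 rad).
It fails at once if a bottle is dropped or thrown (moves freely, out of the fingers, faster than 0.6 m/s, as after a fall of about 20 mm) ((linear speed of bottle_165 above 0.6 m/s and contact force between the fingers and bottle_165 below 0.05 N) or (linear speed of bottle_140 above 0.6 m/s and contact force between the fingers and bottle_140 below 0.05 N) or (linear speed of bottle_115 above 0.6 m/s and contact force between the fingers and bottle_115 below 0.05 N) or (linear speed of bottle_90 above 0.6 m/s and contact force between the fingers and bottle_90 below 0.05 N)).
It fails at once if the ladle pot is shifted by more than 30 mm or tipped (distance of pot from where it was at the start of the episode above 0.03 m or angle between pot's own z axis and vertical above 0.5 rad).
It also fails if it takes over 106 s, if anything falls off the work surface, if the arm or the gripper's body presses on something with over 40 N, if the wrist force passes 120 N, or if a joint passes its speed limit or range.

## Robot

A 6-joint arm with a two-finger parallel gripper is mounted at the origin on the work surface. World frame = base frame: x ahead of the robot, y to its left, z up, the work surface at z = 0. Lengths are in mm, angles in rad, forces in N, time in s.
With the tool pointing down it reaches from about 350 to 975 mm from the base axis. Payload 7.1 kg.
Tool frame: the origin (TCP) lies at the very end of the fingers, on their centre line; the grasp point (between the pads) lies ctrl.hold_point_z behind it (ctrl.hold_point_z is the distance from the TCP to the grasp point, in mm); z points along the fingers, y is the line along which they close (so a half turn about z gives the same grasp; the last joint's range is limited). The gripper opens to 88 mm and grips with 3 to 60 N. Pads are 20 mm wide; open, the fingers measure 115 mm over their backs; the gripper's body (75 mm by 178 mm) begins 61 mm behind the grasp point.
Start: joints at [-1.143, 0.423, 1.63, -0, 1.089, -0.019], TCP at [270.066, -563.622, 222.675] pointing down, gripper open.
Joint ranges: [-3, 3], [-0.9, 2.11], [0.09, 2.58], [-1.31, 4.45], [0.11, 2.69], [-2.54, 2.54]. Speed limits (rad/s): [2.39, 2.39, 3.01, 3.14, 3.14, 3.14].

## Interface

Orientations are given as a rotation vector (axis times angle).
In Python, from workcell import ctrl gives the robot as it stands. The module is installed in compiled form; this text tells all that it offers.
- The arm moves only by the shell command python3 -m creep 'ROWS'. ROWS is JSON, a list of rows, each an object with "translation": the shift along the tool's x, y, z in mm, a list of three; "angular": the turn, a rotation vector about the tool's x, y, z in rad, a list of three; "jaw": the opening, from 0 (shut) to 1 (fully open). A call has exactly 8 rows; each row is the pose to reach, as a shift and turn from the pose commanded when the call began, along the tool's axes at that moment; what a row does not reach only later rows make up. A row lasts 1/8 s, in which the tool goes at most 62.5 mm and 10.7 degrees, less where a joint would pass 70% of its speed; a pose out of reach is approached as far as the arm can. A call with a gripper value outside its range is refused whole. The fingers move at their own pace and stop on an object; the grip force is fixed at half the most. Time passes only in rows, so rows that repeat a pose let the fingers close, or fill a call up. It gives the time, the measured TCP pose, the force, the opening and the grip force at its end, in the units of the state.
- ctrl.get_obs(): the state, without advancing time (a new reading comes with each control period).
- ctrl.get_image(name): name is "side" or "top"; returns the picture (384x512x3 uint8, red, green, blue); there is no depth.
- ctrl.camera_info(name): a dict with "camera_matrix" (3x3 intrinsics, pixels), "world_from_camera" (4x4, takes a point from camera to world coordinates). Camera axes: x right, y up, looking along -z (the intrinsics and any distortion apply to the point x, -y, -z); pixel columns grow to the right and rows downward; lengths in mm; the calibration is good to about 2 mm. A picture is of the moment at which its call begins. camera_info takes no time and is no camera call.
- ctrl.close_job(): hands the job in; it is judged then, once.
Trained networks look in the newest picture that a camera, given by its name, has taken for a name from the list of things; names that differ only in an ending like _2 or _b are one class to them, and where a whole thing is asked for, a point or a joint stands for the part that bears it (a point fixed in the world has none). Each returns a list of dicts, best first, with "score" (0 to 1); they miss things now and then, are a little off and sometimes report something else, mostly with a low value. They report only what shows in the picture. A call takes as long as a camera call. They do not tell look-alikes from the thing itself.
- ctrl.look_for(camera, label): "rect" ([left, top, right, bottom] in pixels, round what is visible of it).
The state is a dict: "t": time; "qpos": joint angles; "qvel": joint speeds; "joint_torque": joint torques, N m; "ee_pos": TCP position; "orientation": TCP orientation; "ft_force": force on the tool from outside, world axes, zero at the start; "moment": the same for the moment, N m; "width": finger opening in mm; "grasp_force": force on a finger pad.
Only numpy, scipy, OpenCV 4.12 (cv2) and the standard library are available. Lean on these libraries where they do the work, as an engineer would, in place of code of your own. Each camera call takes 0.05 s, during which the arm holds its last target. There are 200 camera calls.

## Working session

There is one attempt and no reset: what is moved stays moved. The work goes in short steps, Python scripts to look and compute and a shell command to move; the robot and the scene stay as the last step left them, time stands still between calls to the robot, and variables do not carry over. Pictures are saved under pics/ and viewed, at most 14 in all, crops included, and the job is handed in when it is done.

```bash
mkdir -p pics
python3 - <<'E'
from workcell import ctrl
import cv2,numpy as np
o=ctrl.get_obs();print({k:np.round(v,3).tolist() for k,v in o.items()},ctrl.hold_point_z)
for c in("top","side"):
    im=ctrl.get_image(c);cv2.imwrite(f"pics/{c}0.png",im[:,:,::-1])
    i=ctrl.camera_info(c);print(c,i)
    for n in("bottle_165","bottle_140","bottle_115","bottle_90","disc_red","disc_blue","disc_green","disc_white","price_card","pot"):
        print(n,[(np.round(d["rect"]).astype(int).tolist(),round(d["score"],2)) for d in ctrl.look_for(c,n)])
E
```

```text
{'t': 0.0, 'qpos': [-1.143, 0.424, 1.631, -0.0, 1.089, -0.019], 'qvel': [0.0, -0.0, -0.001, 0.002, -0.001, 0.001], 'joint_torque': [-0.002, -54.463, -27.367, 0.064, 0.023, -0.0], 'ee_pos': [269.828, -563.144, 221.923], 'orientation': [-3.062, -0.696, 0.001], 'ft_force': [1.392, 0.047, 0.304], 'moment': [0.018, 0.004, -0.032], 'grasp_force': 0.0, 'width': 87.588} 18.700000000000003
top {'camera_matrix': array([[348.40509706,   0.        , 254.18110952],
       [  0.        , 348.40509706, 195.5909694 ],
       [  0.        ,   0.        ,   1.        ]]), 'world_from_camera': array([[ 2.14501348e-02,  9.85549162e-01, -1.68026010e-01,
         3.84440751e+02],
       [-9.99521051e-01,  2.48894851e-02,  1.83897117e-02,
        -5.78474712e+00],
       [ 2.23060459e-02,  1.67551073e-01,  9.85611018e-01,
         7.50847485e+02],
       [ 0.00000000e+00,  0.00000000e+00,  0.00000000e+00,
         1.00000000e+00]])}
bottle_165 [([375, 212, 411, 237], 0.83), ([300, 204, 350, 243], 0.8), ([72, 209, 117, 237], 0.77), ([346, 252, 401, 285], 0.66), ([161, 192, 198, 227], 0.59), ([298, 268, 344,
[... 1728 characters left out ...]
 263, 353], 0.62)]
bottle_115 [([235, 194, 273, 270], 0.97), ([318, 92, 348, 166], 0.74), ([299, 106, 309, 145], 0.72), ([333, 114, 364, 192], 0.71), ([276, 108, 305, 180], 0.63), ([225, 282, 263, 353], 0.62)]
bottle_90 [([235, 194, 273, 270], 0.97), ([318, 92, 348, 166], 0.74), ([299, 106, 309, 145], 0.72), ([333, 114, 364, 192], 0.71), ([276, 108, 305, 180], 0.63), ([225, 282, 263, 353], 0.62)]
disc_red [([187, 168, 222, 186], 0.94), ([273, 111, 304, 177], 0.45)]
disc_blue [([161, 213, 202, 241], 0.83)]
disc_green [([176, 189, 214, 216], 0.64)]
disc_white [([200, 145, 232, 161], 0.97), ([162, 217, 202, 243], 0.67)]
price_card [([214, 116, 238, 144], 0.6)]
pot [([266, 172, 309, 230], 0.62)]
```

View pics/top0.png

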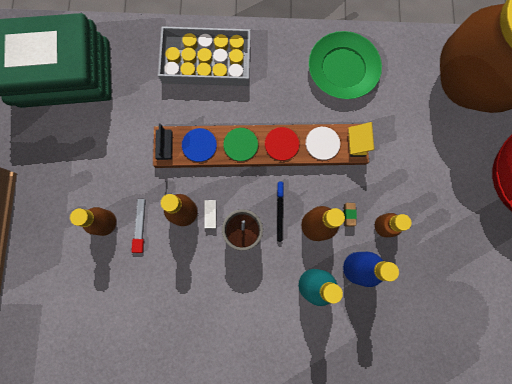

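View pics/side0.png

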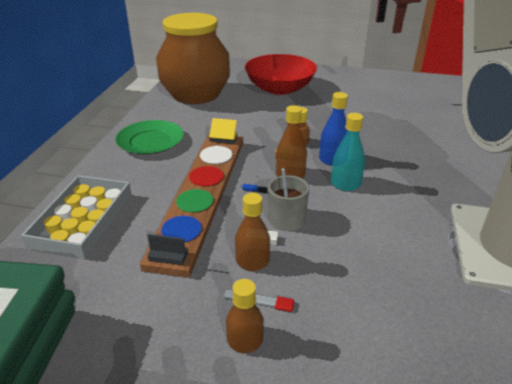

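The top view shows amber bottles with caps at (82,217), (170,203), (335,218) and (402,223). The lookalikes are blue (389,271) and turquoise (331,293), which I exclude by colour. The card is at the right end, next to the white disc. Next I triangulate the caps and fit the discs.

```bash
cat > h.py <<'E'
import cv2,numpy as np
from workcell import ctrl
def ray(c,u,v):
    i=ctrl.camera_info(c);K=i["camera_matrix"];T=i["world_from_camera"]
    d=np.linalg.inv(K)@[u,v,1];return T[:3,3],T[:3,:3]@[d[0],-d[1],-d[2]]
def atz(c,u,v,z):
    p,d=ray(c,u,v);return p+d*(z-p[2])/d[2]
def proj(c,P):
    i=ctrl.camera_info(c);T=i["world_from_camera"];q=T[:3,:3].T@(np.array(P)-T[:3,3])
    u=i["camera_matrix"]@[q[0],-q[1],-q[2]];return u[:2]/u[2]
def tri(a,b):
    (p,d),(q,e)=ray("top",*a),ray("side",*b)
    s=np.linalg.lstsq(np.c_[d,-e],q-p,rcond=None)[0]
    A,B=p+d*s[0],q+e*s[1];return (A+B)/2,np.linalg.norm(A-B)
def caps(im,lo=60):
    h=cv2.cvtColor(im,cv2.COLOR_RGB2HSV)
    m=cv2.inRange(h,(22,150,110),(34,255,255))
    n,_,st,ce=cv2.connectedComponentsWithStats(m)
    return [(np.round(ce[k],1).tolist(),st[k].tolist()) for k in range(1,n) if st[k][4]>lo]
E
python3 - <<'E'
from h import *
t=cv2.imread("pics/top0.png")[:,:,::-1].copy();s=cv2.imread("pics/side0.png")[:,:,::-1].copy()
T=caps(t);S=caps(s)
for x in T:print("T",x)
for x in S:print("S",x)
for a,_ in T:
  for b,_ in S:
    P,g=tri(a,b)
    if g<8 and 40<P[2]<200:print(a,b,P.round(1),round(g,1))
h=cv2.cvtColor(t,cv2.COLOR_RGB2HSV)
D={}
for n,(u,v),lo,hi in(("blue",(199,145),(100,120,50),(130,255,255)),("green",(240,144),(50,120,50),(85,255,255)),("red",(282,144),(0,190,120),(6,255,255)),("white",(323,143),(0,0,150),(180,60,255))):
    m=cv2.inRange(h,lo,hi);_,l,st,ce=cv2.connectedComponentsWithStats(m)
    k=l[v,u];print(n,st[k],ce[k].round(1),atz("top",*ce[k],24).round(1))
E
```

```text
T ([508.0, 12.4], [501, 0, 11, 32, 186])
T ([189.0, 39.3], [183, 33, 14, 13, 146])
T ([220.5, 40.4], [214, 34, 14, 13, 148])
T ([236.2, 41.0], [230, 35, 14, 13, 146])
T ([172.2, 53.1], [165, 47, 15, 13, 149])
T ([188.2, 53.8], [182, 47, 14, 14, 153])
T ([204.1, 54.2], [197, 48, 15, 13, 149])
T ([235.8, 55.2], [230, 49, 13, 13, 148])
T ([187.3, 68.3], [180, 62, 15, 13, 151])
T ([203.5, 68.5], [197, 62, 14, 13, 148])
T ([219.4, 69.4], [213, 63, 14, 13, 149])
T ([360.7, 138.7], [349, 122, 25, 33, 688])
T ([169.4, 202.3], [161, 194, 19, 19, 255])
T ([79.4, 216.3], [70, 209, 24, 17, 258])
T ([334.0, 217.4], [323, 208, 22, 20, 305])
T ([401.3, 221.6], [390, 214, 21, 17, 242])
T ([387.1, 270.6], [375, 261, 24, 20, 351])
T ([331.2, 292.3], [320, 282, 23, 21, 345])
S ([189.5, 23.8], [163, 13, 54, 23, 1004])
S ([339.1, 99.7], [333, 92, 14, 16, 195])
S ([295.9, 114.3], [286, 106, 21, 18, 318])
S ([353.9, 121.5], [346, 113, 17, 18, 237])
S ([222.8, 129.0], [209, 119, 27, 21, 476])
S ([77.4, 213.5], [45, 185, 67, 55, 1624])
S ([252.0, 204.5], [243, 193, 19, 24, 384])
S ([243.7, 293.7], [233, 279, 22, 30, 563])
[188.2, 53.8] [77.4, 213.5] [812.5 131.5  49.1] 3.9
[360.7, 138.7] [222.8, 129.0] [ 631.8 -241.1   50.9] 1.0
[169.4, 202.3] [252.0, 204.5] [473.4 134.3 129.5] 1.9
[79.4, 216.3] [243.7, 293.7] [446.6 302.8 105.3] 2.3
[334.0, 217.4] [295.9, 114.3] [ 448.3 -156.   153.5] 6.3
[387.1, 270.6] [339.1, 99.7] [ 362.9 -244.2  154.5] 0.7
[331.2, 292.3] [353.9, 121.5] [ 325.5 -148.9  153.9] 0.6
blue [182 128  35  34 914] [198.8 144.6] [617.1 102.9  24. ]
green [224 128  34  33 899] [240.3 144. ] [621.1  13.1  24. ]
red [265 127  35  33 902] [281.5 143.1] [625.7 -76.4  24. ]
white [306 127  34  33 896] [322.5 142.7] [ 629.3 -165.9   24. ]
```

Run:
```python
import cv2
t=cv2.imread("pics/top0.png")[185:315,50:420];cv2.imwrite("pics/crop1.png",cv2.resize(t,(740,260),interpolation=2))
```

```text
(no output)
```

View pics/crop1.png

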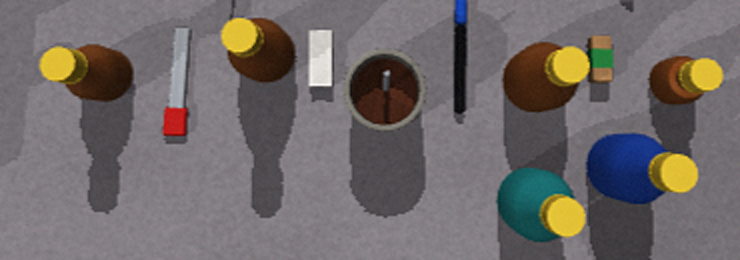

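The crop confirms the four amber bottles, in the crop at caps (64,65), (242,37), (570,66) and (706,75). Heights by triangulation are 115, 140 and 165, so the right-hand one is the 90.

```bash
python3 - <<'E'
from h import *
for H,(u,v) in((165,(334,217.4)),(140,(169.4,202.3)),(115,(79.4,216.3)),(90,(401.3,221.6))):
    # cap centroid: compare with projection of cap top-face
    P=atz("top",u,v,H-5);print(H,P.round(1),"underside px",proj("top",[P[0],P[1],0]).round(0),"r",round(np.hypot(*P[:2])))
    w=proj("side",[P[0],P[1],H-13]);print("  side px",w.round(0))
print(atz("top",241,230,80).round())
E
python3 -m creep '[{"translation":[0,0,0],"angular":[0,0,0.15],"jaw":1},{"translation":[0,0,0],"angular":[0,0,0.3],"jaw":1},{"translation":[0,0,0],"angular":[0,0,0.447],"jaw":1},{"translation":[0,0,0],"angular":[0,0,0.447],"jaw":0.75},{"translation":[0,0,0],"angular":[0,0,0.447],"jaw":0.75},{"translation":[0,0,0],"angular":[0,0,0.447],"jaw":0.75},{"translation":[0,0,0],"angular":[0,0,0.447],"jaw":0.75},{"translation":[0,0,0],"angular":[0,0,0.447],"jaw":0.75}]'
```

```text
165 [ 450.8 -154.2  160. ] underside px [316. 225.] r 476
  side px [293. 115.]
140 [473.5 133.2 135. ] underside px [183. 212.] r 492
  side px [251. 205.]
115 [447.3 300.7 110. ] underside px [104. 222.] r 539
  side px [243. 294.]
90 [ 454.2 -303.7   85. ] underside px [384. 225.] r 546
  side px [300. 115.]
[431.   6.  80.]
t: 2.1
ee_pos: [270.1, -563.6, 222.7]
orientation: [-3.142, -0.0, -0.0]
ft_force: [1.2, -0.5, 0.5]
width: 66.0
grasp_force: 0.0
```

```bash
python3 -m creep '[{"translation":[30,-43,0],"angular":[0,0,0],"jaw":0.75},{"translation":[61,-87,0],"angular":[0,0,0],"jaw":0.75},{"translation":[92,-130,0],"angular":[0,0,0],"jaw":0.75},{"translation":[123,-173,0],"angular":[0,0,0],"jaw":0.75},{"translation":[154,-217,0],"angular":[0,0,0],"jaw":0.75},{"translation":[184,-260,0],"angular":[0,0,0],"jaw":0.75},{"translation":[184,-260,50],"angular":[0,0,0],"jaw":0.75},{"translation":[184,-260,100],"angular":[0,0,0],"jaw":0.75}]'
python3 - <<'E'
from h import *
for c in("top","side"):
    im=ctrl.get_image(c); cv2.imwrite(f"pics/{c}1.png",im[:,:,::-1])
a=cv2.imread("pics/top1.png")[130:330,290:490];b=cv2.imread("pics/side1.png")[40:240,230:430]
cv2.imwrite("pics/c2.png",cv2.resize(np.hstack([a,b]),(800,400)))
E
```

```text
t: 3.1
ee_pos: [455.4, -303.3, 122.4]
orientation: [3.14, 0.003, 0.004]
ft_force: [0.4, -1.0, -1.3]
width: 65.9
grasp_force: 0.0
```

View pics/c2.png

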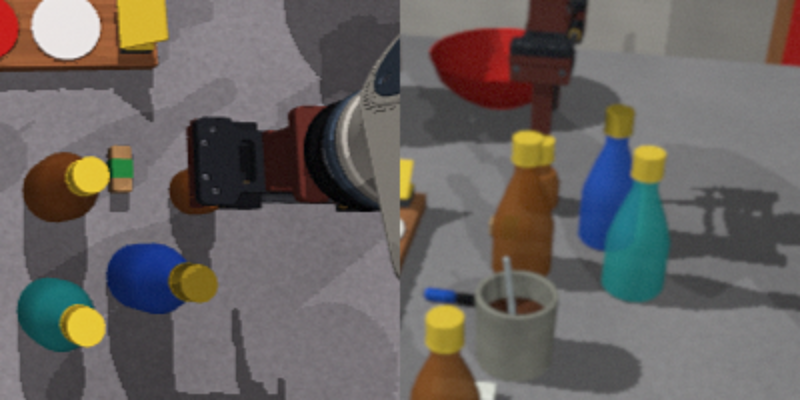

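The crop shows the fingers right above the 90's cap (side crop cap 548,150), with clearance to the blue bottle. Now descend and close.

```bash
python3 -m creep '[{"translation":[-1,0,22],"angular":[0,0,0],"jaw":0.75},{"translation":[-1,0,44],"angular":[0,0,0],"jaw":0.75},{"translation":[-1,0,64],"angular":[0,0,0],"jaw":0.75},{"translation":[-1,0,64],"angular":[0,0,0],"jaw":0.75},{"translation":[-1,0,64],"angular":[0,0,0],"jaw":0.2},{"translation":[-1,0,64],"angular":[0,0,0],"jaw":0.2},{"translation":[-1,0,64],"angular":[0,0,0],"jaw":0.2},{"translation":[-1,0,64],"angular":[0,0,0],"jaw":0.2}]'
```

```text
t: 4.2
ee_pos: [453.4, -303.8, 59.1]
orientation: [3.141, -0.0, 0.001]
ft_force: [-0.4, -0.6, 2.8]
width: 31.9
grasp_force: 30.0
```

```bash
python3 -m creep '[{"translation":[0,0,-20],"angular":[0,0,0],"jaw":0.2},{"translation":[0,0,-45],"angular":[0,0,0],"jaw":0.2},{"translation":[0,0,-70],"angular":[0,0,0],"jaw":0.2},{"translation":[20,0,-90],"angular":[0,0,0],"jaw":0.2},{"translation":[45,-20,-90],"angular":[0,0,0],"jaw":0.2},{"translation":[70,-50,-90],"angular":[0,0,0],"jaw":0.2},{"translation":[85,-85,-90],"angular":[0,0,0],"jaw":0.2},{"translation":[90,-125,-90],"angular":[0,0,0],"jaw":0.2}]'
python3 -m creep '[{"translation":[0,-40,0],"angular":[0,0,0],"jaw":0.2},{"translation":[0,-80,0],"angular":[0,0,0],"jaw":0.2},{"translation":[0,-120,0],"angular":[0,0,0],"jaw":0.2},{"translation":[0,-160,0],"angular":[0,0,0],"jaw":0.2},{"translation":[0,-200,0],"angular":[0,0,0],"jaw":0.2},{"translation":[15,-235,0],"angular":[0,0,0],"jaw":0.2},{"translation":[35,-260,0],"angular":[0,0,0],"jaw":0.2},{"translation":[55,-275,0],"angular":[0,0,0],"jaw":0.2}]'
```

```text
t: 5.2
ee_pos: [543.9, -177.7, 148.5]
orientation: [3.142, -0.001, 0.0]
ft_force: [0.0, -0.6, -1.3]
width: 31.6
grasp_force: 30.0
t: 6.2
ee_pos: [598.3, 97.7, 148.5]
orientation: [3.142, 0.002, -0.001]
ft_force: [0.2, -0.7, -1.4]
width: 31.5
grasp_force: 30.0
```

```bash
python3 -m creep '[{"translation":[18,-5,0],"angular":[0,0,0],"jaw":0.2},{"translation":[18,-5,0],"angular":[0,0,0],"jaw":0.2},{"translation":[18,-5,20],"angular":[0,0,0],"jaw":0.2},{"translation":[18,-5,40],"angular":[0,0,0],"jaw":0.2},{"translation":[18,-5,55],"angular":[0,0,0],"jaw":0.2},{"translation":[18,-5,60],"angular":[0,0,0],"jaw":0.2},{"translation":[18,-5,62],"angular":[0,0,0],"jaw":0.2},{"translation":[18,-5,63],"angular":[0,0,0],"jaw":0.2}]'
python3 - <<'E'
from h import *
for c in("top","side"):
    im=ctrl.get_image(c); cv2.imwrite(f"pics/{c}2.png",im[:,:,::-1])
a=cv2.imread("pics/top2.png")[80:280,120:320];b=cv2.imread("pics/side2.png")[130:330,90:290]
cv2.imwrite("pics/c3.png",cv2.resize(np.hstack([a,b]),(800,400)))
E
```

```text
t: 7.2
ee_pos: [616.6, 101.4, 86.0]
orientation: [-3.141, 0.0, -0.001]
ft_force: [0.7, -0.9, -1.2]
width: 31.2
grasp_force: 30.0
```

View pics/c3.png

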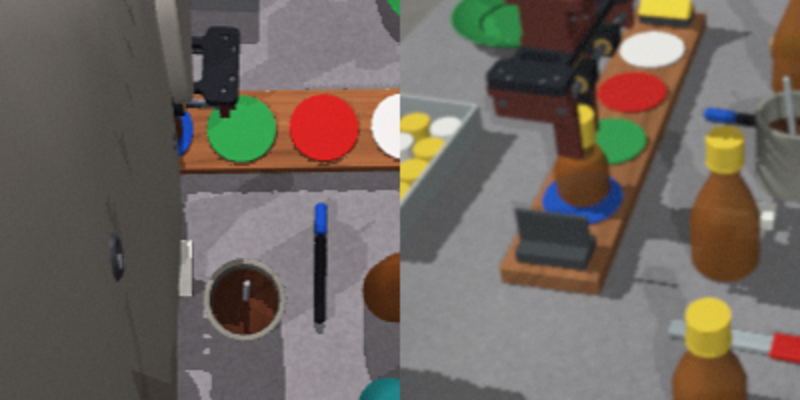

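The 90 hangs centred over the blue disc (side crop 582,195), about 2 mm up. Next: touch down, watching the force.

```bash
python3 -m creep '[{"translation":[0,0,1],"angular":[0,0,0],"jaw":0.2},{"translation":[0,0,2],"angular":[0,0,0],"jaw":0.2},{"translation":[0,0,3],"angular":[0,0,0],"jaw":0.2},{"translation":[0,0,3],"angular":[0,0,0],"jaw":0.2},{"translation":[0,0,3],"angular":[0,0,0],"jaw":0.2},{"translation":[0,0,3],"angular":[0,0,0],"jaw":0.2},{"translation":[0,0,3],"angular":[0,0,0],"jaw":0.2},{"translation":[0,0,3],"angular":[0,0,0],"jaw":0.2}]'
```

```text
t: 8.3
ee_pos: [616.4, 101.3, 83.1]
orientation: [-3.142, 0.0, -0.001]
ft_force: [-1.6, -1.1, 5.7]
width: 31.3
grasp_force: 30.0
```

```bash
python3 -m creep '[{"translation":[0,0,0],"angular":[0,0,0],"jaw":0.65},{"translation":[0,0,0],"angular":[0,0,0],"jaw":0.65},{"translation":[0,0,0],"angular":[0,0,0],"jaw":0.65},{"translation":[0,0,-20],"angular":[0,0,0],"jaw":0.65},{"translation":[0,0,-50],"angular":[0,0,0],"jaw":0.75},{"translation":[0,0,-90],"angular":[0,0,0],"jaw":0.75},{"translation":[-30,-30,-105],"angular":[0,0,0],"jaw":0.75},{"translation":[-60,-70,-105],"angular":[0,0,0],"jaw":0.75}]'
python3 -m creep '[{"translation":[-30,-40,0],"angular":[0,0,0],"jaw":0.75},{"translation":[-60,-75,0],"angular":[0,0,0],"jaw":0.75},{"translation":[-90,-110,0],"angular":[0,0,0],"jaw":0.75},{"translation":[-109,-130,10],"angular":[0,0,0],"jaw":0.75},{"translation":[-109,-130,40],"angular":[0,0,0],"jaw":0.75},{"translation":[-109,-130,50],"angular":[0,0,0],"jaw":0.75},{"translation":[-109,-130,50],"angular":[0,0,0],"jaw":0.75},{"translation":[-109,-130,50],"angular":[0,0,0],"jaw":0.75}]'
python3 - <<'E'
from h import *
for c in("top","side"):
    im=ctrl.get_image(c); cv2.imwrite(f"pics/{c}3.png",im[:,:,::-1])
a=cv2.imread("pics/top3.png")[80:280,20:220];b=cv2.imread("pics/side3.png")[160:360,140:340]
cv2.imwrite("pics/c4.png",cv2.resize(np.hstack([a,b]),(800,400)))
E
```

```text
t: 9.3
ee_pos: [557.1, 171.8, 190.9]
orientation: [-3.14, 0.003, -0.007]
ft_force: [-0.2, 0.4, -0.3]
width: 65.8
grasp_force: 0.0
t: 10.3
ee_pos: [448.1, 301.4, 138.7]
orientation: [-3.141, 0.001, -0.002]
ft_force: [-0.5, -0.1, 0.1]
width: 66.1
grasp_force: 0.0
```

View pics/c4.png

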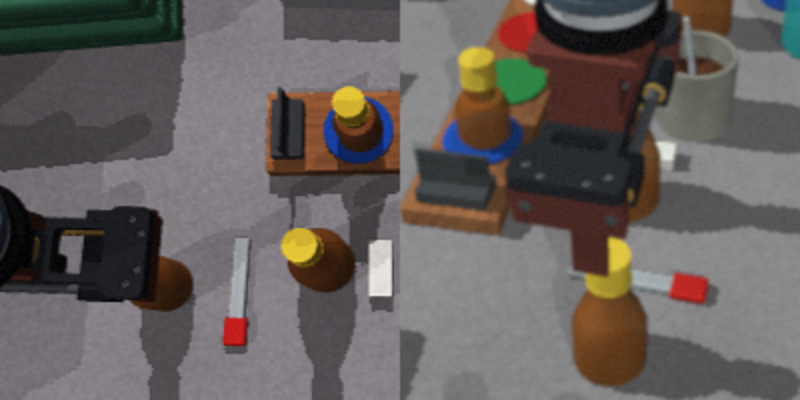

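Run:
```python
from h import *
for P in([448,341,139],[448,348,139],[447,301,115]): q=proj("side",P);print(P,((q-[140,160])*2).round())
im=cv2.imread("pics/top3.png")[:,:,::-1].copy()
for c in caps(im): print(c[0],atz("top",*c[0],109).round(1))
```

```text
[448, 341, 139] [188. 275.]
[448, 348, 139] [186. 284.]
[447, 301, 115] [206. 255.]
[507.8, 12.6] [ 895.1 -539.5  109. ]
[189.0, 39.3] [809.8 120.4 109. ]
[220.4, 40.4] [809.7  57.2 109. ]
[236.2, 41.0] [809.5  25.3 109. ]
[172.2, 53.1] [778.4 152.2 109. ]
[188.2, 53.8] [778.  120.3 109. ]
[204.2, 54.2] [778.2  88.4 109. ]
[235.8, 55.2] [778.2  25.2 109. ]
[187.3, 68.3] [746.6 120.4 109. ]
[203.5, 68.5] [747.3  88.4 109. ]
[219.4, 69.4] [746.4  56.8 109. ]
[193.9, 130.7] [617.4 100.8 109. ]
[360.7, 138.8] [ 610.6 -221.6  109. ]
[169.5, 202.3] [477.3 138.9 109. ]
[333.9, 217.5] [ 456.3 -166.8  109. ]
[387.0, 270.5] [ 361.8 -262.2  109. ]
[331.1, 292.3] [ 321.5 -159.5  109. ]
```

The 90 stands at (617,101), 2 mm off the disc centre. The fingers are aligned over the 115 as predicted. Grasp it.

```bash
python3 -m creep '[{"translation":[-1,0,20],"angular":[0,0,0],"jaw":0.75},{"translation":[-1,0,40],"angular":[0,0,0],"jaw":0.75},{"translation":[-1,0,55],"angular":[0,0,0],"jaw":0.75},{"translation":[-1,0,55],"angular":[0,0,0],"jaw":0.75},{"translation":[-1,0,55],"angular":[0,0,0],"jaw":0.2},{"translation":[-1,0,55],"angular":[0,0,0],"jaw":0.2},{"translation":[-1,0,55],"angular":[0,0,0],"jaw":0.2},{"translation":[-1,0,55],"angular":[0,0,0],"jaw":0.2}]'
python3 - <<'E'
from workcell import ctrl
o=ctrl.get_obs();print(o["ee_pos"],o["width"],o["grasp_force"])
E
```

```text
t: 11.4
ee_pos: [446.4, 301.4, 83.0]
orientation: [-3.141, 0.0, -0.001]
ft_force: [-0.3, -0.8, 2.0]
width: 31.5
grasp_force: 30.0
[446.37766029 301.44373572  83.03024484] 31.497028297473584 30.00247299671173
```

```bash
python3 -m creep '[{"translation":[0,0,-20],"angular":[0,0,0],"jaw":0.2},{"translation":[0,0,-50],"angular":[0,0,0],"jaw":0.2},{"translation":[0,0,-80],"angular":[0,0,0],"jaw":0.2},{"translation":[20,0,-100],"angular":[0,0,0],"jaw":0.2},{"translation":[50,0,-110],"angular":[0,0,0],"jaw":0.2},{"translation":[75,15,-110],"angular":[0,0,0],"jaw":0.2},{"translation":[95,45,-110],"angular":[0,0,0],"jaw":0.2},{"translation":[95,85,-110],"angular":[0,0,0],"jaw":0.2}]'
python3 -m creep '[{"translation":[0,40,0],"angular":[0,0,0],"jaw":0.2},{"translation":[0,80,0],"angular":[0,0,0],"jaw":0.2},{"translation":[0,120,0],"angular":[0,0,0],"jaw":0.2},{"translation":[0,160,0],"angular":[0,0,0],"jaw":0.2},{"translation":[10,190,0],"angular":[0,0,0],"jaw":0.2},{"translation":[35,203,0],"angular":[0,0,0],"jaw":0.2},{"translation":[65,203,0],"angular":[0,0,0],"jaw":0.2},{"translation":[79,203,0],"angular":[0,0,0],"jaw":0.2}]'
```

```text
t: 12.4
ee_pos: [542.4, 215.8, 192.5]
orientation: [-3.141, -0.001, -0.001]
ft_force: [0.5, 0.2, -1.9]
width: 31.6
grasp_force: 30.0
t: 13.4
ee_pos: [621.2, 13.0, 192.5]
orientation: [-3.142, 0.001, -0.0]
ft_force: [0.1, 0.6, -2.3]
width: 31.3
grasp_force: 30.0
```

```bash
python3 -m creep '[{"translation":[0,0,20],"angular":[0,0,0],"jaw":0.2},{"translation":[0,0,45],"angular":[0,0,0],"jaw":0.2},{"translation":[0,0,65],"angular":[0,0,0],"jaw":0.2},{"translation":[0,0,77],"angular":[0,0,0],"jaw":0.2},{"translation":[0,0,82],"angular":[0,0,0],"jaw":0.2},{"translation":[0,0,84],"angular":[0,0,0],"jaw":0.2},{"translation":[0,0,85],"angular":[0,0,0],"jaw":0.2},{"translation":[0,0,86],"angular":[0,0,0],"jaw":0.2}]'
```

```text
t: 14.4
ee_pos: [620.5, 13.3, 107.2]
orientation: [-3.142, 0.0, -0.002]
ft_force: [0.1, -0.1, -2.2]
width: 31.3
grasp_force: 30.0
```

```bash
python3 -m creep '[{"translation":[0,0,0.5],"angular":[0,0,0],"jaw":0.2},{"translation":[0,0,1],"angular":[0,0,0],"jaw":0.2},{"translation":[0,0,1],"angular":[0,0,0],"jaw":0.2},{"translation":[0,0,1],"angular":[0,0,0],"jaw":0.2},{"translation":[0,0,1],"angular":[0,0,0],"jaw":0.2},{"translation":[0,0,1],"angular":[0,0,0],"jaw":0.2},{"translation":[0,0,1],"angular":[0,0,0],"jaw":0.2},{"translation":[0,0,1],"angular":[0,0,0],"jaw":0.2}]'
```

```text
t: 15.4
ee_pos: [620.8, 13.3, 107.1]
orientation: [3.142, -0.0, 0.002]
ft_force: [-2.1, -0.8, 7.5]
width: 31.9
grasp_force: 30.0
```

```bash
python3 -m creep '[{"translation":[0,0,0],"angular":[0,0,0],"jaw":0.65},{"translation":[0,0,0],"angular":[0,0,0],"jaw":0.65},{"translation":[0,0,0],"angular":[0,0,0],"jaw":0.65},{"translation":[0,0,-20],"angular":[0,0,0],"jaw":0.65},{"translation":[0,0,-50],"angular":[0,0,0],"jaw":0.75},{"translation":[0,0,-90],"angular":[0,0,0],"jaw":0.75},{"translation":[-35,-20,-95],"angular":[0,0,0],"jaw":0.75},{"translation":[-75,-50,-95],"angular":[0,0,0],"jaw":0.75}]'
python3 -m creep '[{"translation":[-35,-35,0],"angular":[0,0,0],"jaw":0.75},{"translation":[-72,-70,0],"angular":[0,0,0],"jaw":0.75},{"translation":[-72,-70,0],"angular":[0,0,0],"jaw":0.75},{"translation":[-72,-70,20],"angular":[0,0,0],"jaw":0.75},{"translation":[-72,-70,35],"angular":[0,0,0],"jaw":0.75},{"translation":[-72,-70,35],"angular":[0,0,0],"jaw":0.75},{"translation":[-72,-70,35],"angular":[0,0,0],"jaw":0.75},{"translation":[-72,-70,35],"angular":[0,0,0],"jaw":0.75}]'
python3 - <<'E'
from h import *
for c in("top","side"):
    im=ctrl.get_image(c); cv2.imwrite(f"pics/{c}4.png",im[:,:,::-1])
    if c=="top":
        for k in caps(im):
            if k[0][1]>80 and k[0][1]<180: print(k,atz("top",*k[0],24+110).round(1),atz("top",*k[0],24+85).round(1))
a=cv2.imread("pics/top4.png")[80:280,80:280];b=cv2.imread("pics/side4.png")[120:320,140:340]
cv2.imwrite("pics/c5.png",cv2.resize(np.hstack([a,b]),(800,400)))
E
```

```text
t: 16.4
ee_pos: [545.6, 63.4, 203.0]
orientation: [-3.141, 0.003, -0.006]
ft_force: [0.3, 0.3, -1.0]
width: 66.0
grasp_force: 0.0
t: 17.4
ee_pos: [473.7, 133.3, 166.2]
orientation: [-3.141, 0.001, -0.001]
ft_force: [0.1, -0.5, -0.4]
width: 65.8
grasp_force: 0.0
([239.4, 125.3], [232, 117, 16, 17, 217]) [621.4  13.  134. ] [631.   13.8 109. ]
([193.8, 130.8], [186, 123, 17, 17, 207]) [608.2  96.9 134. ] [617.2 101.  109. ]
([360.7, 138.8], [349, 122, 25, 33, 683]) [ 601.8 -213.2  134. ] [ 610.6 -221.6  109. ]
```

View pics/c5.png

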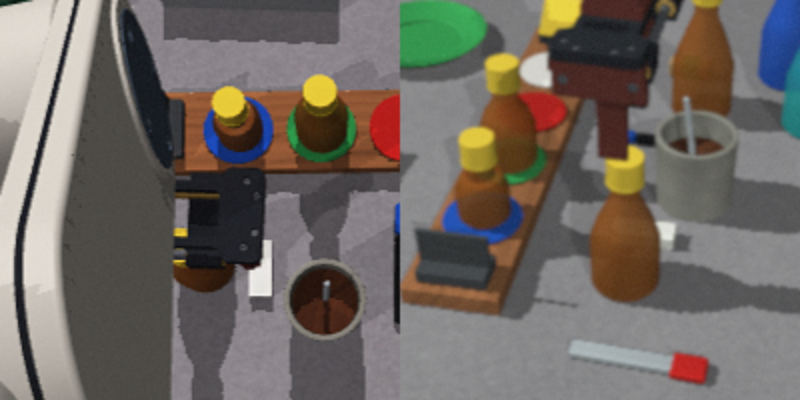

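Both placed bottles stand centred ((617,101) and (621,13)), and the fingers are over the 140's cap. Descend 58 and grasp.

```bash
python3 -m creep '[{"translation":[0,0,20],"angular":[0,0,0],"jaw":0.75},{"translation":[0,0,40],"angular":[0,0,0],"jaw":0.75},{"translation":[0,0,58],"angular":[0,0,0],"jaw":0.75},{"translation":[0,0,58],"angular":[0,0,0],"jaw":0.75},{"translation":[0,0,58],"angular":[0,0,0],"jaw":0.2},{"translation":[0,0,58],"angular":[0,0,0],"jaw":0.2},{"translation":[0,0,58],"angular":[0,0,0],"jaw":0.2},{"translation":[0,0,58],"angular":[0,0,0],"jaw":0.2}]'
```

```text
t: 18.5
ee_pos: [473.4, 133.4, 108.1]
orientation: [-3.141, 0.0, -0.001]
ft_force: [-1.5, -0.3, 3.1]
width: 31.2
grasp_force: 30.0
```

```bash
python3 -m creep '[{"translation":[0,0,-20],"angular":[0,0,0],"jaw":0.2},{"translation":[0,0,-50],"angular":[0,0,0],"jaw":0.2},{"translation":[0,0,-80],"angular":[0,0,0],"jaw":0.2},{"translation":[15,0,-100],"angular":[0,0,0],"jaw":0.2},{"translation":[40,10,-100],"angular":[0,0,0],"jaw":0.2},{"translation":[60,35,-100],"angular":[0,0,0],"jaw":0.2},{"translation":[65,70,-100],"angular":[0,0,0],"jaw":0.2},{"translation":[65,110,-100],"angular":[0,0,0],"jaw":0.2}]'
python3 -m creep '[{"translation":[0,40,0],"angular":[0,0,0],"jaw":0.2},{"translation":[0,75,0],"angular":[0,0,0],"jaw":0.2},{"translation":[15,95,0],"angular":[0,0,0],"jaw":0.2},{"translation":[40,100,0],"angular":[0,0,0],"jaw":0.2},{"translation":[70,100,0],"angular":[0,0,0],"jaw":0.2},{"translation":[87,100,0],"angular":[0,0,0],"jaw":0.2},{"translation":[87,100,10],"angular":[0,0,0],"jaw":0.2},{"translation":[87,100,30],"angular":[0,0,0],"jaw":0.2}]'
```

```text
t: 19.5
ee_pos: [538.1, 22.5, 207.2]
orientation: [3.142, 0.001, -0.001]
ft_force: [0.2, 0.3, -3.7]
width: 31.5
grasp_force: 30.0
t: 20.5
ee_pos: [624.9, -76.4, 176.7]
orientation: [-3.142, -0.0, -0.0]
ft_force: [0.4, 0.0, -2.3]
width: 31.6
grasp_force: 30.0
```

```bash
python3 -m creep '[{"translation":[0,0,20],"angular":[0,0,0],"jaw":0.2},{"translation":[0,0,34],"angular":[0,0,0],"jaw":0.2},{"translation":[0,0,41],"angular":[0,0,0],"jaw":0.2},{"translation":[0,0,43],"angular":[0,0,0],"jaw":0.2},{"translation":[0,0,44],"angular":[0,0,0],"jaw":0.2},{"translation":[0,0,45],"angular":[0,0,0],"jaw":0.2},{"translation":[0,0,46],"angular":[0,0,0],"jaw":0.2},{"translation":[0,0,46],"angular":[0,0,0],"jaw":0.2}]'
```

```text
t: 21.5
ee_pos: [625.4, -76.7, 132.1]
orientation: [3.141, -0.0, 0.001]
ft_force: [0.2, -0.5, -0.8]
width: 31.3
grasp_force: 30.0
```

```bash
python3 -m creep '[{"translation":[0,0,1],"angular":[0,0,0],"jaw":0.2},{"translation":[0,0,1],"angular":[0,0,0],"jaw":0.2},{"translation":[0,0,1],"angular":[0,0,0],"jaw":0.2},{"translation":[0,0,1],"angular":[0,0,0],"jaw":0.2},{"translation":[0,0,1],"angular":[0,0,0],"jaw":0.2},{"translation":[0,0,1],"angular":[0,0,0],"jaw":0.2},{"translation":[0,0,1],"angular":[0,0,0],"jaw":0.2},{"translation":[0,0,1],"angular":[0,0,0],"jaw":0.2}]'
```

```text
t: 22.5
ee_pos: [625.8, -76.8, 132.1]
orientation: [3.141, -0.0, 0.002]
ft_force: [-2.9, 1.1, 7.3]
width: 31.2
grasp_force: 30.0
```

```bash
python3 -m creep '[{"translation":[0,0,0],"angular":[0,0,0],"jaw":0.65},{"translation":[0,0,0],"angular":[0,0,0],"jaw":0.65},{"translation":[0,0,0],"angular":[0,0,0],"jaw":0.65},{"translation":[0,0,-20],"angular":[0,0,0],"jaw":0.65},{"translation":[0,0,-50],"angular":[0,0,0],"jaw":0.75},{"translation":[0,0,-90],"angular":[0,0,0],"jaw":0.75},{"translation":[-35,20,-93],"angular":[0,0,0],"jaw":0.75},{"translation":[-75,38,-93],"angular":[0,0,0],"jaw":0.75}]'
python3 -m creep '[{"translation":[-40,15,0],"angular":[0,0,0],"jaw":0.75},{"translation":[-80,30,0],"angular":[0,0,0],"jaw":0.75},{"translation":[-99,39,0],"angular":[0,0,0],"jaw":0.75},{"translation":[-99,39,20],"angular":[0,0,0],"jaw":0.75},{"translation":[-99,39,32],"angular":[0,0,0],"jaw":0.75},{"translation":[-99,39,32],"angular":[0,0,0],"jaw":0.75},{"translation":[-99,39,32],"angular":[0,0,0],"jaw":0.75},{"translation":[-99,39,32],"angular":[0,0,0],"jaw":0.75}]'
python3 - <<'E'
from h import *
for c in("top","side"):
    im=ctrl.get_image(c); cv2.imwrite(f"pics/{c}5.png",im[:,:,::-1])
    if c=="top":
        for k in caps(im):
            if k[0][1]>80 and k[0][1]<180: print(k,atz("top",*k[0],24+135).round(1))
a=cv2.imread("pics/top5.png")[80:280,230:430];b=cv2.imread("pics/side5.png")[40:240,180:380]
cv2.imwrite("pics/c6.png",cv2.resize(np.hstack([a,b]),(800,400)))
for P in([451,-114,193],[451,-194,193],[451,-154,165]):print((proj("side",P)-[180,40])*2)
E
```

```text
t: 23.5
ee_pos: [550.5, -115.1, 225.9]
orientation: [3.141, 0.001, 0.005]
ft_force: [-0.0, -0.2, -0.3]
width: 65.9
grasp_force: 0.0
t: 24.5
ee_pos: [451.7, -153.7, 192.1]
orientation: [3.141, 0.0, 0.001]
ft_force: [-0.1, -0.5, -0.3]
width: 66.0
grasp_force: 0.0
([289.4, 119.1], [280, 111, 19, 17, 242]) [626.1 -77.  159. ]
([239.2, 125.9], [231, 117, 17, 21, 233]) [610.6  12.6 159. ]
([193.8, 130.7], [186, 123, 17, 16, 204]) [599.3  92.7 159. ]
([355.5, 136.3], [349, 123, 19, 32, 334]) [ 597.4 -195.6  159. ]
[221.53414075 130.65878598]
[233.69290967  97.89428924]
[226.49001379 138.73314267]
```

View pics/c6.png

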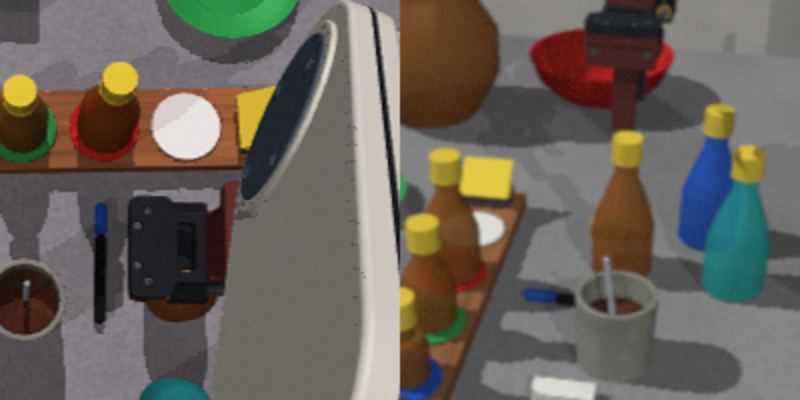

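The 140 is centred on red (626,-77), and the fingers are over the 165's cap (side crop 628,150). Grasp it.

```bash
python3 -m creep '[{"translation":[-1,0,20],"angular":[0,0,0],"jaw":0.75},{"translation":[-1,0,40],"angular":[0,0,0],"jaw":0.75},{"translation":[-1,0,59],"angular":[0,0,0],"jaw":0.75},{"translation":[-1,0,59],"angular":[0,0,0],"jaw":0.75},{"translation":[-1,0,59],"angular":[0,0,0],"jaw":0.2},{"translation":[-1,0,59],"angular":[0,0,0],"jaw":0.2},{"translation":[-1,0,59],"angular":[0,0,0],"jaw":0.2},{"translation":[-1,0,59],"angular":[0,0,0],"jaw":0.2}]'
python3 -m creep '[{"translation":[0,0,-20],"angular":[0,0,0],"jaw":0.2},{"translation":[0,0,-40],"angular":[0,0,0],"jaw":0.2},{"translation":[0,0,-60],"angular":[0,0,0],"jaw":0.2},{"translation":[15,1,-80],"angular":[0,0,0],"jaw":0.2},{"translation":[45,3,-80],"angular":[0,0,0],"jaw":0.2},{"translation":[80,6,-80],"angular":[0,0,0],"jaw":0.2},{"translation":[115,9,-80],"angular":[0,0,0],"jaw":0.2},{"translation":[150,11,-80],"angular":[0,0,0],"jaw":0.2}]'
```

```text
t: 25.6
ee_pos: [450.4, -153.8, 133.1]
orientation: [3.141, -0.0, 0.001]
ft_force: [-0.4, -0.8, 1.6]
width: 31.4
grasp_force: 30.0
t: 26.6
ee_pos: [600.6, -164.6, 212.0]
orientation: [-3.141, 0.0, 0.002]
ft_force: [-0.5, -0.2, -3.3]
width: 31.6
grasp_force: 30.0
```

```bash
python3 -m creep '[{"translation":[20,1,0],"angular":[0,0,0],"jaw":0.2},{"translation":[29,1,10],"angular":[0,0,0],"jaw":0.2},{"translation":[29,1,30],"angular":[0,0,0],"jaw":0.2},{"translation":[29,1,45],"angular":[0,0,0],"jaw":0.2},{"translation":[29,1,52],"angular":[0,0,0],"jaw":0.2},{"translation":[29,1,54],"angular":[0,0,0],"jaw":0.2},{"translation":[29,1,55],"angular":[0,0,0],"jaw":0.2},{"translation":[29,1,56],"angular":[0,0,0],"jaw":0.2}]'
python3 -m creep '[{"translation":[0,0,0.5],"angular":[0,0,0],"jaw":0.2},{"translation":[0,0,1],"angular":[0,0,0],"jaw":0.2},{"translation":[0,0,1],"angular":[0,0,0],"jaw":0.2},{"translation":[0,0,1],"angular":[0,0,0],"jaw":0.2},{"translation":[0,0,1],"angular":[0,0,0],"jaw":0.2},{"translation":[0,0,1],"angular":[0,0,0],"jaw":0.2},{"translation":[0,0,1],"angular":[0,0,0],"jaw":0.2},{"translation":[0,0,1],"angular":[0,0,0],"jaw":0.2}]'
```

```text
t: 27.6
ee_pos: [629.5, -165.8, 157.3]
orientation: [3.141, -0.0, 0.002]
ft_force: [-0.6, -0.2, -3.2]
width: 31.8
grasp_force: 30.0
t: 28.6
ee_pos: [629.9, -166.0, 157.0]
orientation: [3.141, -0.0, 0.003]
ft_force: [-1.8, -0.6, 6.0]
width: 31.6
grasp_force: 30.0
```

In contact. Release, rise and back off.

```bash
python3 -m creep '[{"translation":[0,0,0],"angular":[0,0,0],"jaw":0.65},{"translation":[0,0,0],"angular":[0,0,0],"jaw":0.65},{"translation":[0,0,0],"angular":[0,0,0],"jaw":0.65},{"translation":[0,0,-20],"angular":[0,0,0],"jaw":0.65},{"translation":[0,0,-50],"angular":[0,0,0],"jaw":0.65},{"translation":[0,0,-90],"angular":[0,0,0],"jaw":0.65},{"translation":[-40,40,-100],"angular":[0,0,0],"jaw":0.65},{"translation":[-80,80,-100],"angular":[0,0,0],"jaw":0.65}]'
python3 -m creep '[{"translation":[-10,45,0],"angular":[0,0,0],"jaw":0.65},{"translation":[-20,90,0],"angular":[0,0,0],"jaw":0.65},{"translation":[-30,135,0],"angular":[0,0,0],"jaw":0.65},{"translation":[-40,180,0],"angular":[0,0,0],"jaw":0.65},{"translation":[-50,220,0],"angular":[0,0,0],"jaw":0.65},{"translation":[-50,220,0],"angular":[0,0,0],"jaw":0.65},{"translation":[-50,220,0],"angular":[0,0,0],"jaw":0.65},{"translation":[-50,220,0],"angular":[0,0,0],"jaw":0.65}]'
python3 - <<'E'
from h import *
for c in("top","side"):
    im=ctrl.get_image(c); cv2.imwrite(f"pics/{c}6.png",im[:,:,::-1])
    if c=="top":
        for k in caps(im):
            if k[0][1]>80 and k[0][1]<180: print(k,[atz("top",*k[0],19+H).round()[:2].tolist() for H in (165,140,115,90)])
a=cv2.imread("pics/top6.png")[80:280,150:400];b=cv2.imread("pics/side6.png")[60:260,130:330]
cv2.imwrite("pics/c7.png",cv2.resize(np.hstack([a,b]),(800,356)))
E
```

```text
t: 29.6
ee_pos: [549.4, -246.6, 258.6]
orientation: [3.14, 0.002, 0.006]
ft_force: [-0.1, -0.4, 0.1]
width: 57.0
grasp_force: 0.0
t: 30.6
ee_pos: [499.6, -464.5, 256.2]
orientation: [-3.142, -0.002, -0.0]
ft_force: [0.3, 0.4, 0.1]
width: 56.8
grasp_force: 0.0
([343.0, 112.1], [332, 104, 21, 17, 262]) [[632.0, -167.0], [642.0, -174.0], [653.0, -181.0], [664.0, -188.0]]
([289.4, 119.1], [280, 111, 19, 17, 241]) [[616.0, -74.0], [626.0, -77.0], [636.0, -80.0], [647.0, -83.0]]
([239.2, 125.9], [232, 117, 16, 21, 232]) [[601.0, 12.0], [611.0, 13.0], [620.0, 13.0], [630.0, 14.0]]
([193.8, 130.7], [186, 123, 17, 16, 204]) [[590.0, 89.0], [599.0, 93.0], [608.0, 97.0], [617.0, 101.0]]
([360.7, 138.7], [349, 122, 25, 33, 685]) [[584.0, -196.0], [593.0, -205.0], [602.0, -213.0], [611.0, -222.0]]
```

View pics/c7.png

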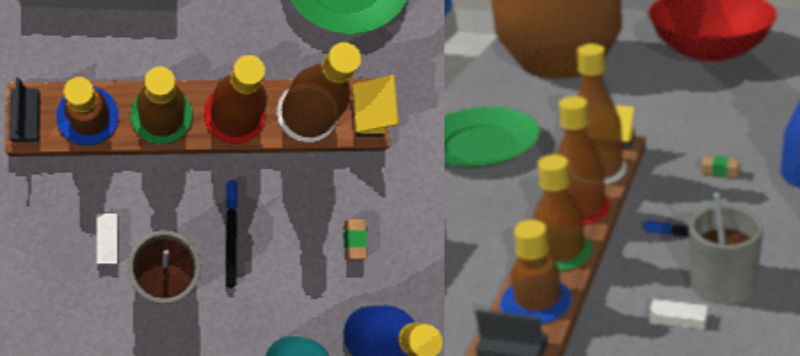

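All four stand upright and centred within about 3 mm, tallest beside the card. The pot has not moved and the arm is clear.

```bash
python3 -c "
from workcell import ctrl
print(ctrl.close_job())"
```

```text
the job is handed in; nothing more can be done
None
```

I handed the job in: the 165, 140, 115 and 90 mm bottles stand upright on the white, red, green and blue discs, counting from the price card, each within about 3 mm of centre by the last picture; the pot looks unmoved, and no verdict came back.

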